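# Throw the insect lamp's shade lever into the green-marked notch

## Task

Turn the insect lamp's glare shade to its green setting: take the orange knob, lift the lever out of its parking bay, swing it round to the green marker and let it drop fully down into the notch there, then let go. The notch is hidden inside the base and only roughly in line with the marker, so feel for it; leave the ashtray and the reading stand where they are.

Things in the scene. Friction and masses are not known exactly. Their poses are not given: they have to be found in the camera images.
- lamp: Grey plastic insect lamp fixed to the bench. Round drum base 200 mm across and 90 mm high (foot flange 224 mm across, 8 mm thick), with a dark slit around it through which the lever sticks out; on the drum a lantern and half-round shade at most 108 mm across, up to 262 mm high. Origin: on the lamp's vertical axis at bench height; z up. The lever works on the side of its -x axis.
- knob (a point): Middle of the grip of the upright orange knob: a round post 30 mm across and 75 mm tall at the lever's outer end, 185 mm from the lamp's axis. With the lever fully down the knob spans heights 45 to 120 mm and this point is 95 mm above the bench. The lever is a flat bar 20 mm wide, 14 mm thick, its top 57 mm above the bench when down.
- index (a point): Point on the lever 85 mm from the lamp's axis, 50 mm above the bench when the lever is down; it passes beneath the markers and shows which one the lever is at.
- turn (a joint): Lever (and shade) swing about the lamp's vertical axis, rad: about 0 (-0.08 to 0.08) in the wide parking bay, growing counter-clockwise seen from above, limits -0.12 to 1.45. The three notches lie roughly at 0.55, 0.93 and 1.31.
- lift (a joint): Lever lift, rad, about a level axis through the lamp's axis 50 mm above the bench: 0 fully down in a notch or the parking bay, about 0.094 (knob 17 mm up) resting on the land between notches, limit 0.19 (knob 35 mm up). A spring and its weight press the knob down with about 5 N. The lever must be lifted over the land to swing. Notches have 3 mm of play at the knob either way.
- mark_green: Round green marker button, 24 mm across, 8 mm thick, on top of the drum 86 mm from the lamp's axis; origin under its centre, 90 mm above the bench. The notch wanted lies hidden in the drum within 0.07 rad (13 mm at the knob) either way of the line from the lamp's axis through this marker.
- mark_white1: White marker button, same size, at a notch that is not wanted.
- mark_white2: White marker button, same size, at a notch that is not wanted.
- ashtray: Glass ashtray, round bowl 116 mm across, 36 mm high; origin under its centre. Leave alone.
- reading_stand: Folded aluminium reading stand lying flat, 170 by 240 mm, 36 mm high; origin under its centre. Leave alone.

How it is judged:
By the outcome, as a careful person would: the job done as asked, in the order asked, and still so for the second after the job is handed in, with the robot touching nothing.
It also fails if it takes over 42 s, if anything falls off the work surface, if the arm or the gripper's body presses on something with over 40 N, if the wrist force passes 120 N, or if a joint passes its speed limit or range.

## Robot

A 6-joint arm with a two-finger parallel gripper is mounted at the origin on the work surface. World frame = base frame: x ahead of the robot, y to its left, z up, the work surface at z = 0. Lengths are in m, angles in rad, forces in N, time in s.
With the tool pointing down it reaches from about 0.35 to 0.775 m from the base axis. Payload 5.5 kg.
Tool frame: the origin (TCP) lies at the very end of the fingers, on their centre line; the grasp point (between the pads) lies 19 mm behind it; z points along the fingers, y is the line along which they close (so a half turn about z gives the same grasp; the last joint's range is limited). The gripper opens to 85 mm and grips with 20 to 120 N. Pads are 22 mm wide; open, the fingers measure 114 mm over their backs; the gripper's body (76 mm by 85 mm) begins 54 mm behind the grasp point. The pads swing forward as they close: fully open they stand 13 mm farther back than shut.
Start: joints at [-1.314, 0.313, 0.046, 1.304, 0, 1.431], TCP at [0.222, -0.53, 0.231] pointing down, gripper open.
Joint ranges: [-2.76, 2.76], [-0.86, 1.69], [-1.03, 1.26], [-2.2, 2.34], [-1.47, 1.5], [-3.14, 3.14]. Speed limits (rad/s): [2.57, 2.57, 3.14, 3.14, 3.14, 3.14].

## Interface

Orientations are given as a unit quaternion [w, x, y, z].
In Python, from workcell import env, cams, ticket, spotter gives the robot as it stands.
- The arm moves only by the tool jog_arm, never from a script. Its argument "increments" is a list that holds one entry, the list of rows, each a list of 7 numbers: the shift along the tool's x, y, z in units of 0.25 m (1.0 is 0.25 m), then the turn, a rotation vector about the tool's x, y, z in units of 180 degrees (1.0 is 180 degrees), then the closure in counts, from 0 (fully open) to 255 (shut). A call has 1 to 20 rows; each row shifts and turns the commanded pose from where the row before left it, along the tool's axes as they then stand; what a row does not reach is not made up. A row lasts 1/10 s, in which the tool goes at most 50 mm and 8.59 degrees, less where a joint would pass 70% of its speed; a pose out of reach is approached as far as the arm can. A call with a number of a shift or a turn outside -1 to 1 is refused whole. A call with a gripper value outside its range is refused whole. The fingers move at their own pace and stop on an object; "force" is the grip in N (left out, the last holds). Time passes only in rows, so rows that do not move let the fingers close. It gives the time, the measured TCP pose, the force, the opening and the grip force at its end, in the units of the state.
- env.get_state(): the state, without advancing time (a new reading comes with each control period).
- cams.read_camera(name): name is "scene" or "side" or "wrist"; returns a dict with "pixels" (480x640x3 uint8, red, green, blue), "fx", "fy", "cx", "cy" (pixels), "xyz" and "attitude" of the camera in the world; the wrist camera has in their place "mount" (4x4, takes a point from camera to tool coordinates, whose origin is the TCP and whose axes are the flange's). Camera axes: x right, y down, z forward; pixel columns grow to the right and rows downward; lengths in m; the calibration is good to about 2 mm. A picture is of the moment at which its call begins: read the wrist's pose just before it. There is no depth.
- ticket.hand_in(): hands the job in; it is judged then, once.
Trained networks look in the newest picture that a camera, given by its name, has taken for a name from the list of things; names that differ only in an ending like _2 or _b are one class to them, and where a whole thing is asked for, a point or a joint stands for the part that bears it (a point fixed in the world has none). Each returns a list of dicts, best first, with "conf" (0 to 1); they miss things now and then, are a little off and sometimes report something else, mostly with a low value. They report only what shows in the picture. A call takes as long as a camera call.
- spotter.find_in(target, camera): "uv" ([column, row] in pixels, amid what is visible of it).
- spotter.cut_out(target, camera): "region" (480x640 bool, what is visible of it) and "uv" ([column, row] in pixels, amid what is visible of it).
- spotter.landmark_of(target, camera): "uv" ([column, row] in pixels: a listed point, or the origin of a listed thing).
The state is a dict: "clock": time; "joint_pos": joint angles; "qvel": joint speeds; "tau": joint torques, N m; "tcp_pos": TCP position; "orientation": TCP orientation; "wrist_force": force on the tool from outside, world axes, zero at the start; "ft_torque": the same for the moment, N m; "finger_gap": finger opening in m; "grip_force": force on a finger pad.
Only numpy, scipy, OpenCV 4.12 (cv2) and the standard library are available. Lean on these libraries where they do the work, as an engineer would, in place of code of your own. Each camera call takes 0.05 s, during which the arm holds its last target. There are 200 camera calls.

## Working session

There is one attempt and no reset: what is moved stays moved. The work goes in short steps, Python scripts to look and compute and a tool call to move; the robot and the scene stay as the last step left them, time stands still between calls to the robot, and variables do not carry over. Pictures are saved under pics/ and viewed, at most 10 in all, crops included, and the job is handed in when it is done.

Besides the shell and the picture viewer there is one more tool, called after ">>>" as name([rows], argument=value, ...), one row to a line, values as JSON. jog_arm: Moves the arm, as the interface text tells. Shifts and turns lie within -1 to 1; 1 stands for 0.25 m of shift or 180 degrees of turn. Its arguments: {"type":"object","properties":{"increments":{"type":"array"},"force":{"type":"number"}},"required":["increments"]}

```bash
mkdir -p pics
cat > h.py <<'E'
import numpy as np, cv2
from scipy.spatial.transform import Rotation as R
from workcell import env, cams, ticket, spotter
def q2R(q): return R.from_quat([q[1],q[2],q[3],q[0]])
def pose(c,st=None):
    if 'mount' in c:
        T=np.eye(4);T[:3,:3]=q2R(st['orientation']).as_matrix();T[:3,3]=st['tcp_pos'];M=T@np.array(c['mount']);return M[:3,:3],M[:3,3]
    a=np.array(c['attitude'],float)
    return (a if a.shape==(3,3) else q2R(a).as_matrix()),np.array(c['xyz'])
def ray(c,uv,st=None):
    Rm,o=pose(c,st); d=Rm@np.array([(uv[0]-c['cx'])/c['fx'],(uv[1]-c['cy'])/c['fy'],1]); return o,d/np.linalg.norm(d)
def atz(c,uv,z,st=None):
    o,d=ray(c,uv,st); return o+d*(z-o[2])/d[2]
def tri(rs):
    A=sum(np.eye(3)-np.outer(d,d) for o,d in rs); b=sum((np.eye(3)-np.outer(d,d))@o for o,d in rs); return np.linalg.solve(A,b)
E
python3 - <<'E'
from h import *
st=env.get_state(); print(st)
Z={'lamp':0,'knob':.095,'index':.05,'mark_green':.09,'mark_white1':.09,'ashtray':0,'reading_stand':0}
for n in ('scene','side','wrist'):
    c=cams.read_camera(n); cv2.imwrite(f'pics/{n}0.png',c['pixels'][:,:,::-1])
    print(n,c['fx'],{k:c[k] for k in ('xyz','attitude','mount') if k in c})
    for t,z in Z.items():
        for r in spotter.landmark_of(t,n)[:3]:
            print(n,t,np.round(r['uv']),round(r['conf'],2),np.round(atz(c,r['uv'],z,st),3))
E
```

```text
{'clock': 0.0, 'joint_pos': array([-1.31358995e+00,  3.13986480e-01,  4.49565494e-02,  1.30360336e+00,
       -5.46581123e-06,  1.43120770e+00]), 'qvel': array([ 0.000122  ,  0.00018439, -0.00035597, -0.0001372 ,  0.00016182,
       -0.00073732]), 'tau': array([-7.17147723e-04, -4.80624318e+01,  2.98535442e+01,  1.94134796e-02,
       -1.59345600e-04, -3.12694937e-08]), 'tcp_pos': array([ 0.2220781 , -0.52981538,  0.23040763]), 'orientation': array([-9.16733333e-04,  9.80383272e-01,  1.97098441e-01, -5.67119326e-05]), 'wrist_force': array([-0.25620658, -0.04620321, -0.50974762]), 'ft_torque': array([-0.03851276,  0.00494346,  0.0281494 ]), 'grip_force': 0.0, 'finger_gap': 0.08558256617659035}
scene 601.3278343711846 {'xyz': array([0.19742594, 0.63146351, 1.15126744]), 'attitude': array([ 0.08361359, -0.28835706,  0.9088976 , -0.28942031])}
scene lamp [291. 269.] 0.74 [0.638 0.058 0.   ]
scene lamp [328. 164.] 0.52 [ 0.748 -0.253  0.   ]
scene knob [344. 312.] 0.94 [0.457 0.124 0.095]
scene index [310. 283.] 0.71 [0.565 0.088 0.05 ]
scene mark_green [330. 250.] 0.64 [0.564 0.016 0.09 
[... 526 characters left out ...]

side index [317. 292.] 0.77 [0.561 0.09  0.05 ]
side mark_green [336. 253.] 0.55 [0.563 0.024 0.09 ]
side mark_white1 [330. 238.] 0.6 [ 0.592 -0.002  0.09 ]
side mark_white1 [336. 264.] 0.57 [0.551 0.045 0.09 ]
side ashtray [250. 422.] 0.82 [ 0.535  0.323 -0.   ]
side reading_stand [328. 171.] 0.62 [ 0.746 -0.246  0.   ]
wrist 332.40915969532205 {'mount': array([[ 7.52440583e-04, -9.63323070e-01, -2.68343246e-01,
         6.88327231e-02],
       [ 9.99999716e-01,  7.36181290e-04,  1.61211248e-04,
         4.05391007e-04],
       [ 4.22507630e-05, -2.68343291e-01,  9.63323350e-01,
        -1.42573239e-01],
       [ 0.00000000e+00,  0.00000000e+00,  0.00000000e+00,
         1.00000000e+00]])}
```

View pics/side0.png

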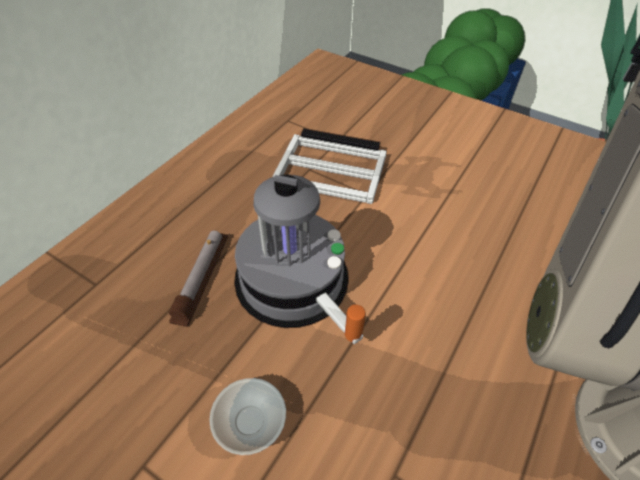

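View pics/scene0.png

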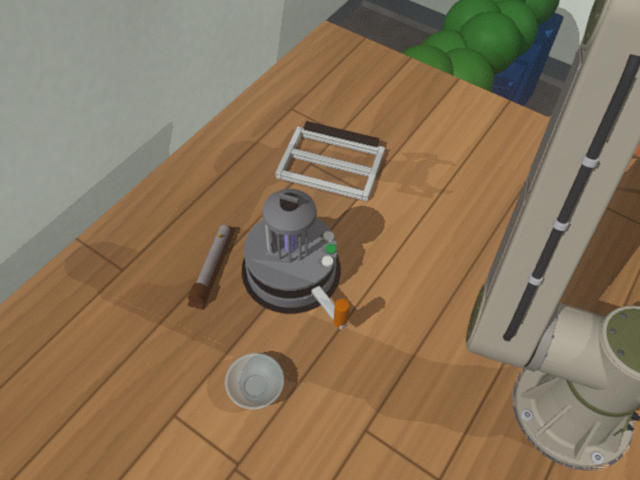

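Both pictures show the lamp centre-left with the knob at side (353,323) and scene (342,312), in its parking bay. The green button is the middle of the three, at side (337,248). The network fixes agree with this, so I'll move above the knob with the closing line tangential to the swing.

>>> jog_arm([
  [[0.1187,-0.1288,0.005,0,0,0,0],[0.1187,-0.1288,0.005,0,0,0,0],[0.1187,-0.1288,0.005,0,0,0,0],[0.1187,-0.1288,0.005,0,0,0,0],[0.1187,-0.1288,0.005,0,0,0,0],[0.1187,-0.1288,0.005,0,0,0,0],[0.1187,-0.1288,0.005,0,0,0,0],[0.1187,-0.1288,0.005,0,0,0,0],[0.1187,-0.1288,0.005,0,0,0,0],[0.1187,-0.1288,0.005,0,0,0,0],[0.1187,-0.1288,0.005,0,0,0,0],[0.1187,-0.1288,0.005,0,0,0,0],[0.1187,-0.1288,0.005,0,0,0,0],[0.1187,-0.1288,0.005,0,0,0,0],[0.1187,-0.1288,0.005,0,0,0,0],[0.1187,-0.1288,0.005,0,0,0,0],[0,0,0,0,0,-0.045,0],[0,0,0,0,0,-0.045,0],[0,0,0,0,0,-0.045,0],[0,0,0,0,0,-0.045,0]],
])

```text
clock: 3.2
tcp_pos: [0.461, 0.1286, 0.2113]
orientation: [0.0, 0.885, 0.466, 0.0]
wrist_force: [0.1, -0.4, -0.1]
finger_gap: 0.0858
grip_force: 0.0
```

>>> jog_arm([
  [[0,0,0,0,0,-0.045,0],[0,0,0,0,0,-0.045,0],[0,0,0,0,0,-0.045,0],[0,0,0,0,0,-0.045,0],[0,0,0,0,0,-0.045,0],[0,0,0,0,0,-0.045,0],[0,0,0,0,0,-0.045,0],[0,0,0,0,0,-0.045,0],[0,0,0,0,0,-0.045,0],[0,0,0,0,0,-0.045,0],[0,0,0,0,0,-0.045,0],[0,0,0,0,0,-0.045,0],[0,0,0,0,0,-0.045,0],[0,0,0,0,0,0,0],[0,0,0,0,0,0,0]],
])

```text
clock: 4.7
tcp_pos: [0.461, 0.1283, 0.2113]
orientation: [0.0, 0.172, 0.985, -0.0]
wrist_force: [-0.5, -0.2, -0.5]
finger_gap: 0.0854
grip_force: 0.0
```

Run:
```python
from h import *
st=env.get_state(); print(st['clock'],st['tcp_pos'],st['orientation'],st['wrist_force'])
Rt=q2R(st['orientation']).as_matrix(); print(np.round(Rt,3))
c=cams.read_camera('wrist'); im=c['pixels'][:,:,::-1].copy()
for t,z in {'lamp':0,'knob':.095,'index':.05,'mark_green':.09,'mark_white1':.09}.items():
    for r in spotter.landmark_of(t,'wrist')[:3]:
        p=atz(c,r['uv'],z,st); print(t,np.round(r['uv']),round(r['conf'],2),np.round(p,3),'tool',np.round(Rt.T@(p-st['tcp_pos']),3))
cv2.imwrite('pics/w1.png',im)
```

```text
4.7 [0.461036   0.12829609 0.21132629] [ 9.00472235e-05  1.71540276e-01  9.85177103e-01 -4.20525215e-05] [-0.46318486 -0.19078954 -0.49595951]
[[-0.941  0.338  0.   ]
 [ 0.338  0.941 -0.   ]
 [-0.    -0.    -1.   ]]
lamp [323. 368.] 0.91 [0.644 0.063 0.   ] tool [-0.194  0.001  0.211]
knob [321. 243.] 0.98 [0.467 0.125 0.095] tool [-0.007 -0.001  0.116]
index [321. 325.] 0.74 [0.56  0.091 0.05 ] tool [-0.106 -0.002  0.161]
mark_green [246. 376.] 0.93 [0.566 0.016 0.09 ] tool [-0.136 -0.071  0.121]
mark_white1 [270. 356.] 0.56 [0.553 0.045 0.09 ] tool [-0.115 -0.048  0.121]
mark_white1 [232. 404.] 0.52 [ 0.59 -0.01  0.09] tool [-0.168 -0.087  0.121]
```

View pics/w1.png

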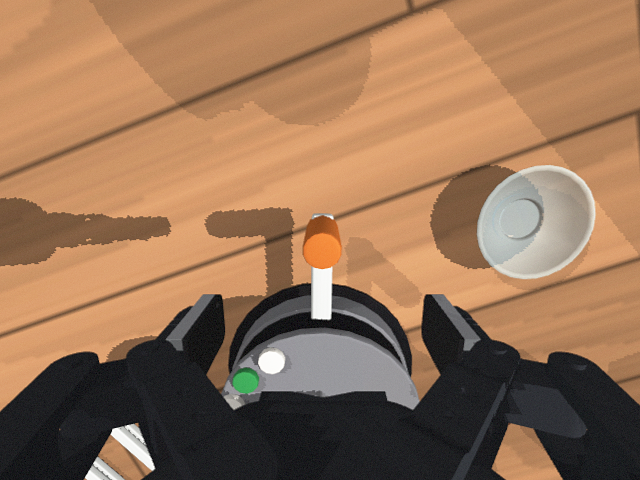

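The wrist view shows the orange knob at (322,243), in line with the fingers and 6 mm toward the lamp. The green button is at (246,380). I'll descend and grip.

>>> jog_arm([
  [[-0.024,0,0.0665,0,0,0,0],[0,0,0.0665,0,0,0,0],[0,0,0.0665,0,0,0,0],[0,0,0.0665,0,0,0,0],[0,0,0.0665,0,0,0,0],[0,0,0.0665,0,0,0,0],[0,0,0.0665,0,0,0,0],[0,0,0.0665,0,0,0,0],[0,0,0,0,0,0,255],[0,0,0,0,0,0,255],[0,0,0,0,0,0,255],[0,0,0,0,0,0,255],[0,0,0,0,0,0,255],[0,0,0,0,0,0,255],[0,0,0,0,0,0,255],[0,0,0,0,0,0,255]],
], force=40)

```text
clock: 6.6
tcp_pos: [0.4674, 0.1264, 0.079]
orientation: [0.001, 0.17, 0.985, 0.0]
wrist_force: [-0.7, 0.6, 6.2]
finger_gap: 0.0291
grip_force: 39.6
```

>>> jog_arm([
  [[0,0,-0.02,0,0,0,255],[0,0,-0.02,0,0,0,255],[0,0,-0.02,0,0,0,255],[0,0,-0.02,0,0,0,255],[0,0,-0.02,0,0,0,255],[0,0,0,0,0,0,255],[0,0,0,0,0,0,255]],
])

```text
clock: 7.3
tcp_pos: [0.4725, 0.1246, 0.1036]
orientation: [0.005, 0.171, 0.985, -0.001]
wrist_force: [15.9, -5.3, -12.9]
finger_gap: 0.0289
grip_force: 41.2
```

Run:
```python
from h import *
st=env.get_state(); print(st['clock'],st['tcp_pos'],st['wrist_force'],st['ft_torque'],st['finger_gap'])
rs=[]
for n in('scene','side'):
    c=cams.read_camera(n)
    for r in spotter.landmark_of('knob',n)[:1]: print(n,r['uv'],r['conf']);rs.append(ray(c,r['uv']))
    cv2.imwrite(f'pics/{n}2.png',cv2.resize(c['pixels'][180:380,220:460,::-1],None,fx=2.5,fy=2.5))
if len(rs)==2: print(tri(rs))
```

```text
7.3 [0.47253823 0.12463912 0.10360948] [ 15.88235342  -5.32356876 -12.91221919] [-0.99328505 -3.0263895  -0.03034683] 0.028930975805569806
scene [339.6, 301.8] 0.88
side [350.3, 315.0] 0.95
[ 0.52377788  0.02140754 -0.08903891]
```

>>> jog_arm([
  [[-0.012,0,0,0,0,0,255],[-0.012,0,0,0,0,0,255],[0,0,0,0,0,0,255],[-0.0009,-0.0358,0,0,0,-0.0159,255],[-0.0009,-0.0358,0,0,0,-0.0159,255],[-0.0009,-0.0358,0,0,0,-0.0159,255],[0,0,0,0,0,0,255]],
])

```text
clock: 8.2
tcp_pos: [0.4643, 0.0979, 0.1029]
orientation: [-0.001, 0.096, 0.995, -0.0]
wrist_force: [0.3, -0.1, -4.1]
finger_gap: 0.0291
grip_force: 42.1
```

>>> jog_arm([
  [[-0.0009,-0.0358,0,0,0,-0.0159,255],[-0.0009,-0.0358,0,0,0,-0.0159,255],[-0.0009,-0.0358,0,0,0,-0.0159,255],[-0.0009,-0.0358,0,0,0,-0.0159,255],[-0.0009,-0.0358,0,0,0,-0.0159,255],[-0.0009,-0.0358,0,0,0,-0.0159,255],[-0.0009,-0.0358,0,0,0,-0.0159,255],[-0.0009,-0.0358,0,0,0,-0.0159,255],[-0.0009,-0.0358,0,0,0,-0.0159,255],[-0.0009,-0.0358,0,0,0,-0.0159,255],[-0.0009,-0.0358,0,0,0,-0.0159,255],[-0.0009,-0.0358,0,0,0,-0.0159,255],[0,0,0,0,0,0,255],[0,0,0,0,0,0,255]],
])

```text
clock: 9.6
tcp_pos: [0.4734, -0.0067, 0.1024]
orientation: [-0.003, -0.202, 0.979, 0.0]
wrist_force: [-6.5, -2.0, -0.1]
finger_gap: 0.029
grip_force: 42.3
```

Run:
```python
from h import *
st=env.get_state(); print(st['clock'],st['tcp_pos'],st['wrist_force'],st['ft_torque'],st['finger_gap'])
Rt=q2R(st['orientation']).as_matrix(); print(np.round(Rt,3))
C=np.array([.641,.063]); d=st['tcp_pos'][:2]-C; print('tcp ang',np.degrees(np.arctan2(d[1],d[0]))%360,np.linalg.norm(d))
for n in ('scene','side','wrist'):
    c=cams.read_camera(n); cv2.imwrite(f'pics/{n}3.png',c['pixels'][:,:,::-1])
    for t,z in {'lamp':0,'knob':.118,'mark_green':.09,'mark_white1':.09}.items():
        for r in spotter.landmark_of(t,n)[:3]:
            p=atz(c,r['uv'],z,st); d=p[:2]-C; print(n,t,np.round(r['uv']),round(r['conf'],2),np.round(p,3),round(np.degrees(np.arctan2(d[1],d[0]))%360,1),round(np.linalg.norm(d),3))
```

```text
9.6 [ 0.4734249  -0.00667539  0.10239216] [-6.50884043 -1.96906268 -0.07843854] [-0.37129926  0.8511471   0.23717046] 0.02902979167473898
[[-0.918 -0.395 -0.006]
 [-0.395  0.918 -0.   ]
 [ 0.006  0.002 -1.   ]]
tcp ang 202.57686066406023 0.18148298224682188
scene lamp [292. 269.] 0.62 [0.636 0.055 0.   ] 236.9 0.009
scene lamp [327. 166.] 0.52 [ 0.746 -0.247  0.   ] 288.6 0.327
scene knob [377. 255.] 0.89 [ 0.468 -0.015  0.118] 204.2 0.19
scene mark_green [330. 249.] 0.49 [0.565 0.014 0.09 ] 213.0 0.09
scene mark_white1 [326. 261.] 0.66 [0.556 0.044 0.09 ] 192.8 0.087
scene mark_white1 [324. 239.] 0.43 [ 0.59  -0.001  0.09 ] 231.6 0.081
side lamp [291. 280.] 0.75 [0.636 0.067 0.   ] 140.2 0.006
side mark_green [336. 253.] 0.51 [0.565 0.024 0.09 ] 207.2 0.086
side mark_white1 [331. 236.] 0.56 [ 0.593 -0.005  0.09 ] 234.7 0.084
side mark_white1 [333. 263.] 0.43 [0.556 0.047 0.09 ] 190.9 0.086
wrist knob [322. 314.] 0.95 [ 0.474 -0.007  0.118] 202.8 0.182
```

View pics/wrist3.png

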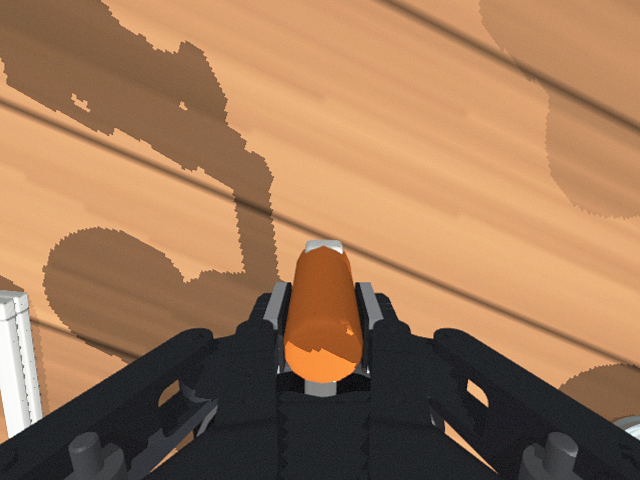

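The wrist view shows the knob held at (322,314), with the lever about 8° short of the green line. I'll correct the radius, then lower onto the land just before the search range.

>>> jog_arm([
  [[0.007,0,0.012,0,0,0,255],[0.007,0,0.012,0,0,0,255],[0,0,0.012,0,0,0,255],[0,0,0,0,0,0,255],[0,0,0,0,0,0,255]],
])

```text
clock: 10.85
tcp_pos: [0.4715, -0.0078, 0.0967]
orientation: [-0.001, -0.202, 0.979, -0.0]
wrist_force: [-13.7, 0.4, 23.9]
finger_gap: 0.0286
grip_force: 44.8
```

>>> jog_arm([
  [[0.012,0,-0.007,0,0,0,255],[0,0,0,0,0,0,255],[0,-0.0074,0,0,0,-0.0032,255],[0,-0.0074,0,0,0,-0.0032,255],[0,-0.0074,0,0,0,-0.0032,255],[0,0,0,0,0,0,255]],
])

```text
clock: 11.45
tcp_pos: [0.4743, -0.0136, 0.0972]
orientation: [0.001, -0.218, 0.976, 0.0]
wrist_force: [0.3, 3.0, 6.9]
finger_gap: 0.0291
grip_force: 43.0
```

>>> jog_arm([
  [[0,-0.0074,0.003,0,0,-0.0032,255],[0,-0.0074,0,0,0,-0.0032,255],[0,-0.0074,0,0,0,-0.0032,255],[0,0,0,0,0,0,255]],
])

```text
clock: 11.85
tcp_pos: [0.4765, -0.0185, 0.0969]
orientation: [0.001, -0.232, 0.973, 0.0]
wrist_force: [-2.1, 4.8, 12.2]
finger_gap: 0.0292
grip_force: 43.4
```

>>> jog_arm([
  [[0,-0.0074,0,0,0,-0.0032,255],[0,-0.0074,0,0,0,-0.0032,255],[0,-0.0074,0,0,0,-0.0032,255],[0,0,0,0,0,0,255]],
])

```text
clock: 12.25
tcp_pos: [0.4789, -0.0234, 0.0968]
orientation: [0.001, -0.247, 0.969, 0.0]
wrist_force: [-2.1, 4.3, 9.7]
finger_gap: 0.0291
grip_force: 43.3
```

>>> jog_arm([
  [[0,-0.0074,0.001,0,0,-0.0032,255],[0,-0.0074,0,0,0,-0.0032,255],[0,-0.0074,0,0,0,-0.0032,255],[0,0,0,0,0,0,255]],
])

```text
clock: 12.65
tcp_pos: [0.4815, -0.0284, 0.0965]
orientation: [0.001, -0.261, 0.965, 0.0]
wrist_force: [-1.9, 3.9, 9.1]
finger_gap: 0.0293
grip_force: 43.3
```

>>> jog_arm([
  [[0,-0.0074,0.001,0,0,-0.0032,255],[0,-0.0074,0,0,0,-0.0032,255],[0,-0.0074,0,0,0,-0.0032,255],[0,0,0,0,0,0,255]],
])

```text
clock: 13.05
tcp_pos: [0.484, -0.0332, 0.0958]
orientation: [0.001, -0.276, 0.961, 0.0]
wrist_force: [-0.8, 1.9, 6.7]
finger_gap: 0.0292
grip_force: 43.0
```

>>> jog_arm([
  [[0,-0.0074,0.004,0,0,-0.0032,255],[0,-0.0074,0,0,0,-0.0032,255],[0,0,0,0,0,0,255]],
])

```text
clock: 13.35
tcp_pos: [0.4852, -0.0369, 0.0933]
orientation: [-0.0, -0.285, 0.958, 0.0]
wrist_force: [-0.2, 1.4, -1.9]
finger_gap: 0.0291
grip_force: 42.1
```

The lever has started to drop. I'll lower it gradually, following the arc outward.

>>> jog_arm([
  [[0.003,0,0.01,0,0,0,255],[0.003,0,0.01,0,0,0,255],[0,0,0,0,0,0,255]],
])

```text
clock: 13.65
tcp_pos: [0.4837, -0.038, 0.0882]
orientation: [-0.0, -0.285, 0.958, 0.0]
wrist_force: [-1.3, -0.0, -1.9]
finger_gap: 0.0294
grip_force: 42.1
```

>>> jog_arm([
  [[0.003,0,0.01,0,0,0,255],[0.003,0,0.01,0,0,0,255],[0.003,0,0.01,0,0,0,255],[0.001,0,0.006,0,0,0,255],[0,0,0,0,0,0,255],[0,0,0,0,0,0,255]],
])

```text
clock: 14.25
tcp_pos: [0.482, -0.0397, 0.0803]
orientation: [-0.0, -0.285, 0.958, -0.0]
wrist_force: [-4.0, -1.8, 3.6]
finger_gap: 0.0289
grip_force: 42.7
```

>>> jog_arm([
  [[0.004,0,0.008,0,0,0,255],[0,0,0,0,0,0,255],[0,0,0,0,0,0,255]],
])

```text
clock: 14.55
tcp_pos: [0.4826, -0.0406, 0.0795]
orientation: [0.001, -0.285, 0.958, -0.001]
wrist_force: [-4.5, -1.3, 11.7]
finger_gap: 0.029
grip_force: 43.5
```

It's on firm bottom at the parked height. I'll release, back straight up and check.

>>> jog_arm([
  [[0,0,-0.008,0,0,0,0],[0,0,0,0,0,0,0],[0,0,0,0,0,0,0],[0,0,0,0,0,0,0],[0,0,0,0,0,0,0],[0,0,0,0,0,0,0],[0,0,0,0,0,0,0],[0,0,-0.05,0,0,0,0],[0,0,-0.08,0,0,0,0],[0,0,-0.08,0,0,0,0],[0,0,-0.08,0,0,0,0],[0,0,-0.08,0,0,0,0],[0,0,-0.08,0,0,0,0],[0,0,-0.08,0,0,0,0],[0,0,0,0,0,0,0],[0,0,0,0,0,0,0]],
])

```text
clock: 16.15
tcp_pos: [0.4815, -0.0399, 0.2122]
orientation: [0.0, -0.285, 0.958, -0.0]
wrist_force: [0.3, 0.5, 0.0]
finger_gap: 0.0852
grip_force: 0.0
```

Run:
```python
from h import *
st=env.get_state(); print(st['clock'],st['tcp_pos'],st['wrist_force'],st['finger_gap'])
C=np.array([.641,.063]); rs=[]
for n in ('scene','side','wrist'):
    c=cams.read_camera(n); cv2.imwrite(f'pics/{n}5.png',c['pixels'][:,:,::-1])
    for t,z in {'lamp':0,'knob':.095,'index':.05,'mark_green':.09,'mark_white1':.09}.items():
        for i,r in enumerate(spotter.landmark_of(t,n)[:2]):
            if t=='knob' and i==0: rs.append(ray(c,r['uv'],st))
            p=atz(c,r['uv'],z,st); d=p[:2]-C; print(n,t,np.round(r['uv']),round(r['conf'],2),np.round(p,3),round(np.degrees(np.arctan2(d[1],d[0]))%360,1),round(np.linalg.norm(d),3))
print(tri(rs))
```

```text
16.15 [ 0.48145689 -0.03992572  0.21219698] [0.33351035 0.53127802 0.04926973] 0.08522659794003032
scene lamp [290. 269.] 0.78 [0.639 0.06  0.   ] 237.9 0.004
scene knob [378. 251.] 0.75 [ 0.477 -0.038  0.095] 211.5 0.193
scene index [327. 256.] 0.91 [0.575 0.01  0.05 ] 218.9 0.085
scene mark_green [330. 247.] 0.57 [0.568 0.009 0.09 ] 216.6 0.091
scene mark_green [326. 256.] 0.36 [0.562 0.035 0.09 ] 199.6 0.084
scene mark_white1 [328. 262.] 0.64 [0.551 0.044 0.09 ] 192.2 0.092
scene mark_white1 [327. 238.] 0.52 [ 0.587 -0.005  0.09 ] 231.4 0.087
side lamp [292. 278.] 0.65 [0.637 0.062 0.   ] 195.7 0.004
side knob [390. 248.] 0.75 [ 0.485 -0.036  0.095] 212.3 0.184
side knob [337. 260.] 0.15 [0.551 0.04  0.095] 194.7 0.093
side index [336. 263.] 0.86 [0.566 0.016 0.05 ] 212.2 0.088
side index [331. 234.] 0.19 [ 0.612 -0.039  0.05 ] 254.4 0.106
side mark_green [339. 253.] 0.52 [0.559 0.022 0.09 ] 206.9 0.092
side mark_green [247. 422.] 0.35 [0.512 0.344 0.09 ] 114.7 0.309
side mark_white1 [334. 240.] 0.46 [ 0.583 -0.     0.09 ] 227.5 0.086
side mark_white1 [334. 263.] 0.46 [0.556 0.045 0.09 ] 192.1 0.087
wrist lamp [322. 239.] 0.74 [ 0.506 -0.025  0.   ] 213.3 0.161
wrist lamp [322. 361.] 0.57 [0.637 0.061 0.   ] 212.0 0.004
wrist knob [320. 236.] 0.92 [ 0.483 -0.042  0.095] 213.6 0.189
wrist index [322. 321.] 0.72 [0.568 0.015 0.05 ] 213.6 0.088
wrist index [324. 344.] 0.28 [0.588 0.031 0.05 ] 211.1 0.061
wrist mark_green [321. 343.] 0.91 [0.568 0.014 0.09 ] 213.9 0.088
wrist mark_white1 [284. 350.] 0.89 [ 0.593 -0.01   0.09 ] 236.4 0.087
wrist mark_white1 [358. 345.] 0.73 [0.551 0.043 0.09 ] 192.6 0.092
[ 0.48338118 -0.04115296  0.08858885]
```

View pics/wrist5.png

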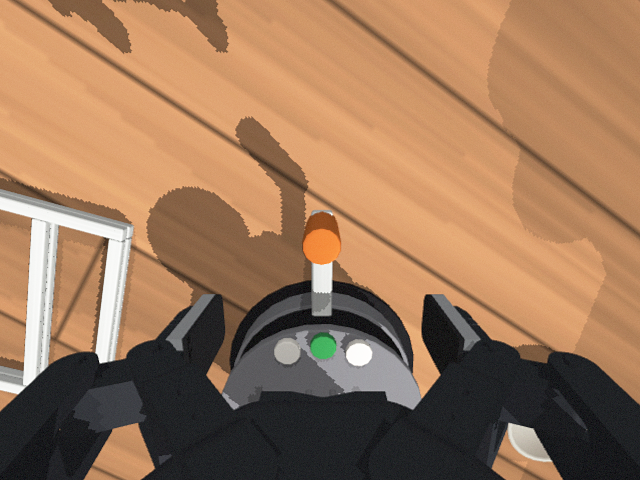

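The lever at (322,300) points straight at the green button (323,347). The knob sits at its fully-down height, as it did when parked, and the gripper is clear.

```bash
python3 -c "
from workcell import ticket
print(ticket.hand_in())"
```

```text
the job is handed in; nothing more can be done
None
```

The lever is down in the notch at the green marker and released, with the gripper clear. The job was handed in with the robot's clock at about 16 s; the hand-in gave no verdict.

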